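# Load flange discs on the worm indexing table and index it one mark

### The arm

A 6-joint arm with a two-finger parallel gripper is mounted at the origin on the work surface. World frame = base frame: x ahead of the robot, y to its left, z up, the work surface at z = 0. Lengths are in m, angles in rad, forces in N, time in s.
With the tool pointing down it reaches from about 0.3 to 1 m from the base axis. Payload 5.1 kg.
Tool frame: the origin (TCP) lies at the centre of the arm's flange, where the gripper is bolted on; the fingertips stand 190 mm ahead of it and the grasp point (between the pads) lies 171 mm ahead of it; z points along the fingers, y is the line along which they close (so a half turn about z gives the same grasp; the last joint's range is limited). The gripper opens to 95 mm and grips with 3 to 60 N. Pads are 20 mm wide; open, the fingers measure 119 mm over their backs; the gripper's body (75 mm by 180 mm) begins 59 mm behind the grasp point.
Start: joints at [1.263, 0.124, 1.65, -0, 1.367, -0.083], TCP at [0.145, 0.634, 0.405] pointing down, gripper open.
Joint ranges: [-2.61, 2.61], [-1.02, 2.33], [0.03, 2.71], [-1.35, 4.49], [0.32, 2.68], [-2.91, 2.91]. Speed limits (rad/s): [2.57, 2.57, 3.14, 3.14, 3.14, 3.14].

### API

Orientations are given as a unit quaternion [w, x, y, z].
In Python, from plant import * gives the robot as it stands.
- The arm moves only by the tool send_rows, never from a script. Its argument "deltas" is a list that holds one entry, the list of rows, each a list of 5 numbers: the gripper's target within -1 to 1 (shut at 1, half-way at 0, fully open at -1), then the shift along the tool's x, y, z in cm, then the turn about the tool's z in degrees. In form: [[[gripper, x, y, z, roll], ...]]. A call has 1 to 10 rows; each row shifts and turns the commanded pose from where the row before left it, along the tool's axes as they then stand; what a row does not reach is not made up. A row lasts 1/10 s, in which the tool goes at most 50 mm and 8.59 degrees, less where a joint would pass 70% of its speed; a pose out of reach is approached as far as the arm can. A call with a gripper value outside its range is refused whole. The fingers move at their own pace and stop on an object; "force" is the grip in N (left out, the last holds). Time passes only in rows, so rows that do not move let the fingers close. It gives the time, the measured TCP pose, the force, the opening and the grip force at its end, in the units of the state.
- sense(): the state, without advancing time (a new reading comes with each control period).
- camera(name): name is "side" or "top" or "wrist"; returns the picture (420x560x3 uint8, red, green, blue); there is no depth.
- camera_model(name): a dict with "fx", "fy", "cx", "cy" (pixels), "rvec" (rotation vector, rad) and "tvec" (3), from world to camera coordinates, as OpenCV has them; the wrist camera has in their place "tool_from_camera" (4x4, takes a point from camera to tool coordinates, whose origin is the TCP and whose axes are the flange's). Camera axes: x right, y down, z forward; pixel columns grow to the right and rows downward; lengths in m; the calibration is good to about 2 mm. A picture is of the moment at which its call begins: read the wrist's pose just before it. camera_model takes no time and is no camera call.
- job_done(): hands the job in; it is judged then, once.
The state is a dict: "clock": time; "joints": joint angles; "joint_velocities": joint speeds; "joint_efforts": joint torques, N m; "ee_pos": TCP position; "eef_rot": TCP orientation; "wrist_force": force on the tool from outside, world axes, zero at the start; "wrist_torque": the same for the moment, N m; "gripper_width": finger opening in m; "gripper_force": force on a finger pad.
Only numpy, scipy, OpenCV 4.12 (cv2) and the standard library are available. Lean on these libraries where they do the work, as an engineer would, in place of code of your own. Each camera call takes 0.05 s, during which the arm holds its last target. There are 200 camera calls.

### The job

Lift the grey dust cover off the hub of the indexing table and set it aside on the bench, clear of the machine. Load every loose black flange disc onto the hub: turn each one until its three holes line up with the three studs and slide it fully home, so that they end as one flat stack on the hub (any order), then turn the handwheel of the worm drive clockwise, as many turns as it takes, until the black line on the table top points at the next long mark of the scale, and let go. Leave the other things alone.

Things in the scene. Friction and masses are not known exactly. Their poses are not given: they have to be found in the camera images.
- disc1: black steel flange disc, 60 mm outer diameter, 10 mm thick, 0.1 to 0.25 kg, 22 mm bore, three 9.4 mm through holes at 120 degrees on a 40 mm bolt circle; three or four such discs are present, all alike, flat on the bench at the start; either face may go down. Origin: centre of the face that is lower at the start; z: along its axis to the other face (up); x: towards the centre of one hole
- disc2: black steel flange disc, 60 mm outer diameter, 10 mm thick, 0.1 to 0.25 kg, 22 mm bore, three 9.4 mm through holes at 120 degrees on a 40 mm bolt circle; three or four such discs are present, all alike, flat on the bench at the start; either face may go down. Origin: centre of the face that is lower at the start; z: along its axis to the other face (up); x: towards the centre of one hole
- disc3: black steel flange disc, 60 mm outer diameter, 10 mm thick, 0.1 to 0.25 kg, 22 mm bore, three 9.4 mm through holes at 120 degrees on a 40 mm bolt circle; three or four such discs are present, all alike, flat on the bench at the start; either face may go down. Origin: centre of the face that is lower at the start; z: along its axis to the other face (up); x: towards the centre of one hole
- disc4: black steel flange disc, 60 mm outer diameter, 10 mm thick, 0.1 to 0.25 kg, 22 mm bore, three 9.4 mm through holes at 120 degrees on a 40 mm bolt circle; three or four such discs are present, all alike, flat on the bench at the start; either face may go down. Origin: centre of the face that is lower at the start; z: along its axis to the other face (up); x: towards the centre of one hole
- hub (a point): centre of the flat top of the hub, 87 mm above the bench, on the table's upright axis; turns with the table top: x along the black line, through one stud; z up. The hub is a steel cylinder, 50 mm diameter, standing 25 mm above the round table top. The first disc seats with its lower face here, the next ones each on the disc below
- stud (a point): tip of the stud that stands on the hub's x axis. On the hub top stand three studs of 6 mm diameter, 46 mm high, the last 5 mm tapered, at 120 degrees on a 40 mm bolt circle, and in their middle a spigot of 19 mm diameter, 56 mm high, its last 8 mm tapered, which guides the bore of a disc
- indexer: grey base of the indexing table, 180 mm square and 50 mm high, bolted down; origin on the bench on the table's axis. On it turns the round aluminium table top (140 mm diameter, its face 62 mm above the bench). Its gearbox, 70 mm wide and 55 mm high, runs along y to 210 mm from the origin and carries the handwheel
- platter (a joint): angle of the table top in rad, growing clockwise seen from above; 0 where the black line points at a long scale mark. Long marks stand every 30 degrees (0.5236), short ones every 10, in white on the fixed dark scale ring around the table. At the start it is 0.05 to 0.2, so the next long mark clockwise is at 0.5236. The worm drive locks it: only the handwheel turns it
- crank (a joint): angle of the handwheel in rad, growing clockwise seen from above; the table turns 1/60 of it in the same sense (6 degrees a turn). It starts at 3 to 12. It needs about 0.04 N m and stays where it is left; it may be turned on and back without limit
- crank_axis (a point): point on the upright axis of the handwheel, in the plane of its upper face, 72 mm above the bench. The bright metal wheel has 90 mm diameter and is 10 mm thick; it lies on the grey gearbox 165 mm from the table's axis
- crank_knob (a point): centre of the top end of the handwheel's upright grip, a black cylinder of 18 mm diameter, from 2 to 44 mm above the wheel's upper face, 35 mm from the wheel's axis. It spins freely about its own axis, so that it can be pinched and led round in circles without turning the gripper
- cover: grey plastic dust cover, a square box 62 mm wide and 92 mm high, open below, 0.12 kg, with a black round knob of 24 mm diameter and 24 mm height on its roof. At the start it stands on the round table top (62 mm above the bench) over the hub and its studs, the spigot reaching 81 mm up inside, so lift it straight up by more than that. Origin: centre of its open lower rim; z: up to the knob
- screwdriver: screwdriver with black handle lying on the bench, not to be moved; about 200 mm long; origin underneath, near its middle
- channel: black L-shaped bracket 110 x 30 mm, 42 mm high at one end, not to be moved; origin underneath at its middle
- carton: small cardboard carton 90 x 70 x 60 mm, not to be moved; origin underneath at its middle
Mind the look-alikes: they are no part of the job. Leave any purple or red look-alike of the disc4 alone.

How it is judged:
On the way, in this order (a step that is already met when the one before it is completed fails the run):
1. every disc present sits fully home on the hub's studs (horizontal distance between each of disc1, disc2, disc3, disc4 and hub below 0.003 m and ((angle between disc1's own z axis and vertical below 0.06 rad and z of disc1 in the frame of hub between -0.003 and 0.0335 m) or (angle between disc1's own z axis and vertical above 3.0816 rad and z of disc1 in the frame of hub between 0.007 and 0.0435 m)) and ((angle between disc2's own z axis and vertical below 0.06 rad and z of disc2 in the frame of hub between -0.003 and 0.0335 m) or (angle between disc2's own z axis and vertical above 3.0816 rad and z of disc2 in the frame of hub between 0.007 and 0.0435 m)) and ((angle between disc3's own z axis and vertical below 0.06 rad and z of disc3 in the frame of hub between -0.003 and 0.0335 m) or (angle between disc3's own z axis and vertical above 3.0816 rad and z of disc3 in the frame of hub between 0.007 and 0.0435 m)) and ((angle between disc4's own z axis and vertical below 0.06 rad and z of disc4 in the frame of hub between -0.003 and 0.0335 m) or (angle between disc4's own z axis and vertical above 3.0816 rad and z of disc4 in the frame of hub between 0.007 and 0.0435 m))), for 0.2 s.
2. then the table's black line is cranked to the next long mark (value of joint platter between 0.4936 and 0.5536 rad), for 0.2 s.
At the end, for the whole second after the job is handed in: Cover at rest on the bench (origin below 50 mm), over 120 mm from the hub axis. Every disc at rest on the studs, level within 0.06 rad, centred within 3 mm, lower face at most 33.5 mm above the hub top. Table at rest at 0.5236 rad within 0.03 (all of step 1 and all of step 2 and horizontal distance between cover and hub above 0.12 m and height (world z) of cover below 0.05 m and linear speed of each of cover, disc1, disc2, disc3, disc4 below 0.02 m/s and velocity of joint platter between -0.02 and 0.02 rad/s); the robot touches nothing.
It fails at once if the screwdriver is moved by more than 40 mm (distance of screwdriver from where it was at the start of the episode above 0.04 m).
It fails at once if the channel is moved by more than 40 mm (distance of channel from where it was at the start of the episode above 0.04 m).
It fails at once if the carton is moved by more than 40 mm (distance of carton from where it was at the start of the episode above 0.04 m).
Of disc1, disc2, disc3, disc4 only 3 to 4 are there at a start; the rules pass over those that are not, and their reading is None.
At some moment in a run one of disc1, disc2, disc3, disc4 may be knocked a few centimetres aside while the robot is not near it.
Once in a run the grip may slacken for a moment while it holds something.
It also fails if it takes over 210 s, if anything falls off the work surface, if the arm or the gripper's body presses on something with over 40 N, if the wrist force passes 120 N, or if a joint passes its speed limit or range.

## Working session

There is one attempt and no reset: what is moved stays moved. The work goes in short steps, Python scripts to look and compute and a tool call to move; the robot and the scene stay as the last step left them, time stands still between calls to the robot, and variables do not carry over. Pictures are saved under pics/ and viewed, at most 14 in all, crops included, and the job is handed in when it is done.

Besides the shell and the picture viewer there is one more tool, called by a JSON object that holds its "api" and its "payload", one argument or row to a line. send_rows: Moves the arm, as the interface text tells. Its arguments: {"type":"object","properties":{"deltas":{"type":"array"},"force":{"type":"number"}},"required":["deltas"]}

```bash
mkdir -p pics; ls; python3 - <<'E'
from plant import *
import cv2
s=sense();print(s)
for n in("top","side","wrist"):
    im=camera(n);cv2.imwrite(f"pics/{n}0.png",im[:,:,::-1]);print(n,camera_model(n))
E
```

```text
pics
{'clock': 0.0, 'joints': array([ 1.26339931e+00,  1.24504359e-01,  1.65163850e+00, -1.87271512e-05,
        1.36751371e+00, -8.26005277e-02]), 'joint_velocities': array([-5.09557062e-04,  1.43384448e-04, -2.42328297e-05, -1.59618821e-04,
       -1.26387257e-03,  1.58691270e-03]), 'joint_efforts': array([ 5.53542795e-04, -4.17608464e+01, -3.59925127e+01,  7.75120617e-02,
        4.94130515e-02, -1.97538934e-04]), 'ee_pos': array([0.14484706, 0.63340676, 0.40350812]), 'eef_rot': array([-1.90962274e-04,  1.12159787e-01,  9.93689648e-01, -1.01417500e-03]), 'wrist_force': array([ 1.25935511, -0.97143122,  0.10307954]), 'wrist_torque': array([-0.02287534, -0.0117479 ,  0.01619024]), 'gripper_force': 0.0, 'gripper_width': 0.0949116570744714}
top {'fx': 454.7058440533613, 'fy': 454.7058440533613, 'cx': 273.80950148330317, 'cy': 216.39859309225557, 'rvec': array([ 2.12808103, -2.13384007,  0.19931968]), 'tvec': array([-0.03822059,  0.54975139,  1.25066619])}
side {'fx': 538.038017962858, 'fy': 538.038017962858, 'cx': 267.64757986845484, 'cy': 211.34897140150062, 'rvec': array([ 2.29531454, -0.66896162,  0.27855371]), 'tvec': array([-0.46722281,  0.28656197,  1.3732622 ])}
wrist {'fx': 351.7901356000875, 'fy': 351.7901356000875, 'cx': 281.6058120895332, 'cy': 208.9413110919438, 'tool_from_camera': array([[ 9.66950367e-04, -9.66212960e-01, -2.57743248e-01,
         7.31689472e-02],
       [ 9.99999382e-01,  7.92756691e-04,  7.79760412e-04,
        -3.61294641e-04],
       [-5.49086931e-04, -2.57743843e-01,  9.66213129e-01,
         1.90691623e-02],
       [ 0.00000000e+00,  0.00000000e+00,  0.00000000e+00,
         1.00000000e+00]])}
```

View pics/top0.png

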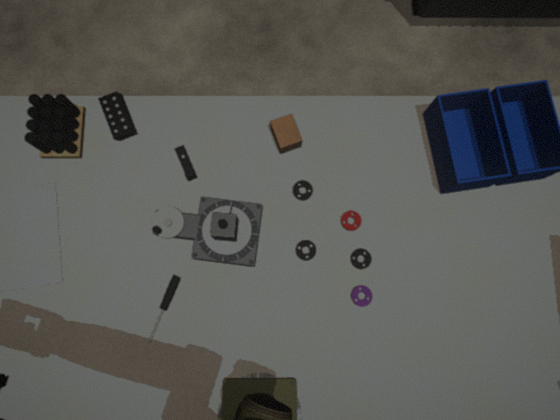

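View pics/side0.png

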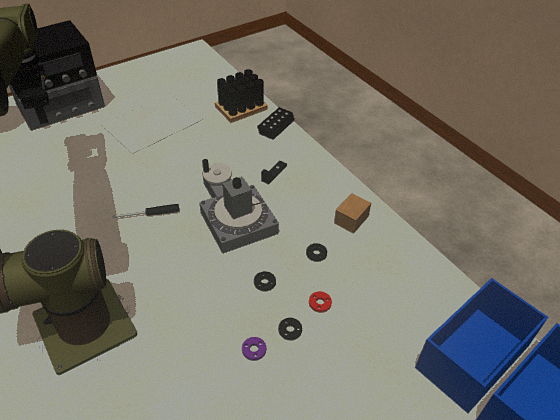

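The top view shows three black discs at about (303,190), (306,250) and (361,259). The cover knob is at (222,224), the handwheel at (167,222) and its grip at (157,230). (240,165) is free for the cover.

```bash
cat > h.py <<'E'
from plant import *
import numpy as np, cv2
from scipy.spatial.transform import Rotation as Rn
def Rt(s): q=s["eef_rot"]; return Rn.from_quat([q[1],q[2],q[3],q[0]]).as_matrix()
def cam_pose(n,s=None):  # world_from_camera R, origin, K
    m=camera_model(n)
    if n=="wrist":
        T=np.eye(4);T[:3,:3]=Rt(s);T[:3,3]=s["ee_pos"];T=T@m["tool_from_camera"];R,o=T[:3,:3],T[:3,3]
    else:
        R=cv2.Rodrigues(m["rvec"])[0].T;o=-R@m["tvec"]
    return R,o,m
def p2w(n,uv,z,s=None):
    R,o,m=cam_pose(n,s);uv=np.atleast_2d(uv).astype(float)
    d=np.c_[(uv[:,0]-m["cx"])/m["fx"],(uv[:,1]-m["cy"])/m["fy"],np.ones(len(uv))]@R.T
    return o+d*((z-o[2])/d[:,2])[:,None]
def w2p(n,p,s=None):
    R,o,m=cam_pose(n,s);c=(np.atleast_2d(p)-o)@R
    return np.c_[c[:,0]/c[:,2]*m["fx"]+m["cx"],c[:,1]/c[:,2]*m["fy"]+m["cy"]]
def snap(n,f):
    s=sense();im=camera(n)[:,:,::-1].copy();cv2.imwrite("pics/"+f,im);return s,im
def go(p,yaw=None):
    """tool-frame shift in cm to bring the TCP to p (tool y axis yaw deg, mod 180)"""
    s=sense();R=Rt(s);d=R.T@(np.array(p)-s["ee_pos"])*100
    a=np.degrees(np.arctan2(R[1,1],R[0,1]))
    r="" if yaw is None else " roll %.1f"%(-((yaw-a+90)%180-90))
    print("shift cm",d.round(2),"yaw now %.1f"%a,r,"j6 %.2f t %.1f"%(s["joints"][5],s["clock"]))
E
python3 - <<'E'
from h import *
for n,uv,z in [("d1",(303,190),.01),("d2",(306,250),.01),("d3",(361,259),.01),("knob",(222,224),.178),("base",(228,231),.05),("crank",(167,222),.072),("grip",(157,230),.116),("put",(240,165),0),("purple",(361,296),.01),("carton",(285,125),.06),("brk",(186,163),.02)]:
    print(n,p2w("top",uv,z)[0].round(3))
print(p2w("side",(237,182),.178))
b=p2w("top",[(203,197),(264,204),(256,267),(193,261)],.05)[:,:2];print(b.round(3),b.mean(0)); 
E
```

```text
d1 [ 0.637 -0.127  0.01 ]
d2 [ 0.457 -0.133  0.01 ]
d3 [ 0.431 -0.293  0.01 ]
knob [0.507 0.094 0.178]
base [0.508 0.091 0.05 ]
crank [0.53  0.259 0.072]
grip [0.501 0.275 0.116]
put [0.717 0.062 0.   ]
purple [ 0.325 -0.289  0.01 ]
carton [ 0.821 -0.073  0.06 ]
brk [0.718 0.222 0.02 ]
[[0.50546036 0.08165769 0.178     ]]
[[ 0.607  0.164]
 [ 0.586 -0.012]
 [ 0.406  0.011]
 [ 0.423  0.187]] [0.5052533  0.08756548]
```

View pics/wrist0.png

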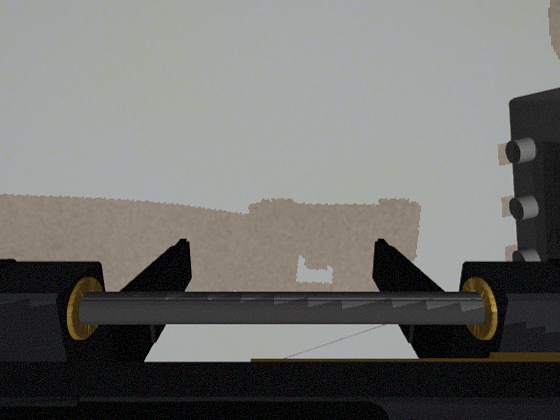

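The wrist view shows the open fingers in the lower part of the image, with image-up along the tool's +x. Moving above the cover.

```bash
python3 -c "
from h import *
go([.506,.088,.42])"
```

```text
shift cm [-47.36 -45.13  -1.56] yaw now 77.1  j6 -0.08 t 0.1
```

{"api": "send_rows", "payload": {
  "deltas": [
    [[-1,-3.4,-3.2,-0.2,0],[-1,-3.4,-3.2,-0.2,0],[-1,-3.4,-3.2,-0.2,0],[-1,-3.4,-3.2,-0.2,0],[-1,-3.4,-3.2,-0.2,0],[-1,-3.4,-3.2,-0.2,0],[-1,-3.4,-3.2,-0.2,0],[-1,-3.4,-3.2,-0.2,0],[-1,-3.4,-3.2,0,0],[-1,-3.4,-3.2,0,0]]
  ]
}}

```text
clock: 1.15
ee_pos: [0.4055, 0.2441, 0.4208]
eef_rot: [0.0, 0.112, 0.994, 0.0]
wrist_force: [0.4, 0.5, -0.2]
gripper_width: 0.095
gripper_force: 0.0
```

{"api": "send_rows", "payload": {
  "deltas": [
    [[-1,-3.4,-3.2,0,0],[-1,-3.4,-3.2,0,0],[-1,-3.4,-3.2,0,0],[-1,-3.2,-3.4,0,0],[-1,0,0,0,0],[-1,0,0,0,0],[-1,0,0,0,0]]
  ]
}}

```text
clock: 1.85
ee_pos: [0.5062, 0.09, 0.4205]
eef_rot: [-0.0, 0.112, 0.994, 0.0]
wrist_force: [-0.2, 0.2, 0.6]
gripper_width: 0.095
gripper_force: 0.0
```

```bash
python3 -c "
from h import *
go([.506,.088,.42])
s,im=snap('wrist','w1.png')"
```

```text
shift cm [-0.02 -0.2   0.05] yaw now 77.2  j6 -1.28 t 1.9
```

View pics/w1.png

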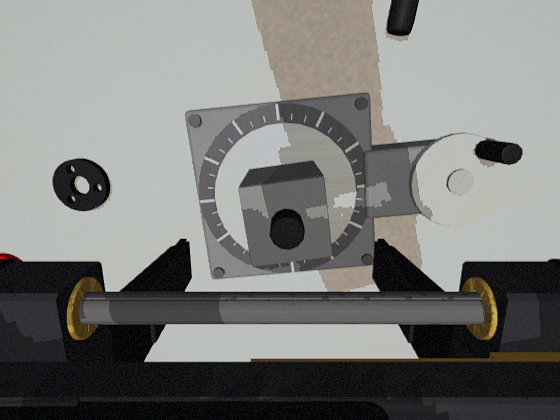

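The knob top is at about (287,228). The base corners are near (187,112), (369,93), (375,265) and (212,278). One disc is at (82,185), with the handwheel on the right and its grip top at (510,153).

```bash
python3 -c "
from h import *
s=sense()
k=p2w('wrist',(288,230),.178,s)[0];print(k)
b=p2w('wrist',[(187,111),(369,93),(375,265),(212,278)],.05,s);print(b,(b[0]+b[2])/2,(b[1]+b[3])/2)
c=p2w('wrist',[(459,182),(510,153),(82,185)],.072,s);print(c)
go([k[0],k[1],.348])
"
```

```text
[0.50788906 0.09416631 0.178     ]
[[ 0.41076021  0.01847057  0.05      ]
 [ 0.43306517  0.19197669  0.05      ]
 [ 0.60937615  0.17036095  0.05      ]
 [ 0.5852979  -0.00546592  0.05      ]] [0.51006818 0.09441576 0.05      ] [0.50918153 0.09325538 0.05      ]
[[ 0.53163596  0.25732671  0.072     ]
 [ 0.51463153  0.30619236  0.072     ]
 [ 0.45538008 -0.09302968  0.072     ]]
shift cm [-0.09  0.41  7.26] yaw now 77.2  j6 -1.28 t 1.9
```

{"api": "send_rows", "payload": {
  "deltas": [
    [[-1,0,0.4,2,0],[-1,0,0,2.5,0],[-1,0,0,2,0],[-1,0,0,0.6,0],[1,0,0,0,0],[1,0,0,0,0],[1,0,0,0,0],[1,0,0,0,0],[1,0,0,0,0],[1,0,0,0,0]]
  ],
  "force": 30
}}

```text
clock: 2.9
ee_pos: [0.5077, 0.0931, 0.3501]
eef_rot: [0.0, 0.112, 0.994, 0.0]
wrist_force: [-0.3, -1.0, -0.6]
gripper_width: 0.0525
gripper_force: 0.0
```

{"api": "send_rows", "payload": {
  "deltas": [
    [[1,0,0,0,0],[1,0,0,0,0],[1,0,0,-0.5,0],[1,0,0,-1,0],[1,0,0,-1,0]]
  ],
  "force": 30
}}

```text
clock: 3.4
ee_pos: [0.5076, 0.0932, 0.3754]
eef_rot: [-0.0, 0.112, 0.994, -0.0]
wrist_force: [0.4, -0.5, -0.6]
gripper_width: 0.0228
gripper_force: 30.0
```

The fingers close slower than I allowed for, so I'll lower and re-grip properly.

{"api": "send_rows", "payload": {
  "deltas": [
    [[1,0,0,1,0],[1,0,0,0.5,0],[0.3,0,0,0,0],[0.3,0,0,0.5,0],[0.3,0,0,0.7,0],[1,0,0,0,0],[1,0,0,0,0],[1,0,0,0,0],[1,0,0,0,0],[1,0,0,0,0]]
  ],
  "force": 30
}}

```text
clock: 4.4
ee_pos: [0.5076, 0.0932, 0.3478]
eef_rot: [0.0, 0.112, 0.994, -0.0]
wrist_force: [0.9, -0.0, -0.5]
gripper_width: 0.0238
gripper_force: 30.0
```

{"api": "send_rows", "payload": {
  "deltas": [
    [[1,0,0,-1,0],[1,0,0,-2,0],[1,0,0,-3,0],[1,0,0,-3,0],[1,0,0,-1,0],[1,0,0,-0.5,0],[1,0,0,0,0]]
  ]
}}

```text
clock: 5.1
ee_pos: [0.5075, 0.0932, 0.4526]
eef_rot: [0.0, 0.112, 0.994, 0.0]
wrist_force: [0.2, -0.3, -0.1]
gripper_width: 0.0232
gripper_force: 30.0
```

```bash
python3 -c "
from h import *
s,im=snap('side','s1.png')
cv2.imwrite('pics/s1c.png',cv2.resize(im[90:290,120:400],(800,571)))
print(s['ee_pos'],s['gripper_width'],s['wrist_force'])
go([.72,.06,.30])"
```

```text
[0.50749103 0.093176   0.45264156] 0.02316912673887929 [ 0.24952686 -0.33047589 -0.0623225 ]
shift cm [-21.49   1.51  15.12] yaw now 77.1  j6 -1.27 t 5.2
```

View pics/s1c.png

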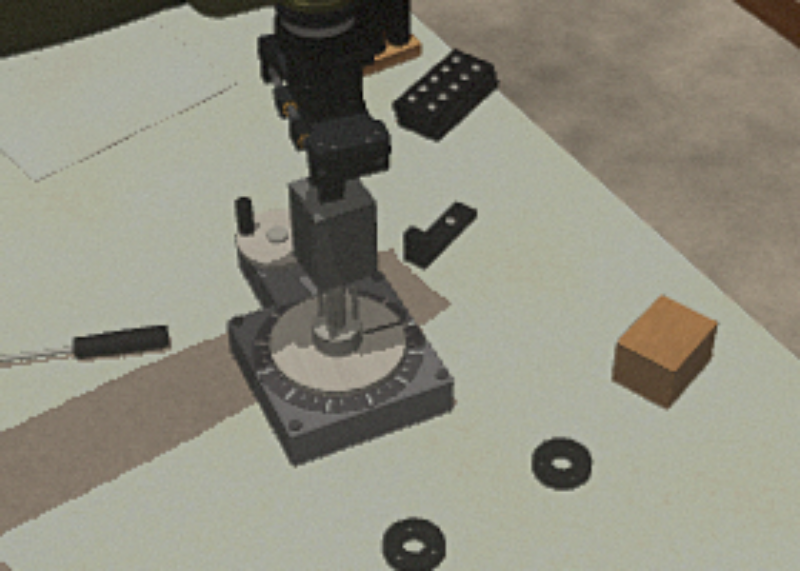

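The cover is lifted, with the spigot tip near its rim. I'll raise it further and then carry it to the free spot.

{"api": "send_rows", "payload": {
  "deltas": [
    [[1,0,0,-2,0],[1,0,0,-1,0],[1,-3,0.2,0,0],[1,-4.5,0.3,0,0],[1,-4.5,0.3,0,0],[1,-4.5,0.3,0,0],[1,-3,0.3,0,0],[1,-2,0.1,0,0],[1,0,0,3,0],[1,0,0,4,0]]
  ]
}}

```text
clock: 6.15
ee_pos: [0.7217, 0.0596, 0.4136]
eef_rot: [0.002, 0.112, 0.994, 0.0]
wrist_force: [-0.2, -0.6, -1.1]
gripper_width: 0.0236
gripper_force: 30.0
```

{"api": "send_rows", "payload": {
  "deltas": [
    [[1,0,0,4,0],[1,0,0,4,0],[1,0,0,2.2,0],[1,0,0,1,0],[1,0,0,0.4,0],[1,0,0,0,0]]
  ]
}}

```text
clock: 6.75
ee_pos: [0.7208, 0.0599, 0.2972]
eef_rot: [0.0, 0.112, 0.994, 0.0]
wrist_force: [-0.6, 0.2, -0.8]
gripper_width: 0.0233
gripper_force: 30.0
```

{"api": "send_rows", "payload": {
  "deltas": [
    [[1,0,0,0.6,0],[1,0,0,0.4,0],[1,0,0,0.1,0],[1,0,0,0,0]]
  ]
}}

```text
clock: 7.15
ee_pos: [0.7205, 0.0599, 0.2859]
eef_rot: [0.0, 0.112, 0.994, 0.0]
wrist_force: [0.6, 0.1, -1.7]
gripper_width: 0.0234
gripper_force: 30.0
```

{"api": "send_rows", "payload": {
  "deltas": [
    [[-1,0,0,0,0],[-1,0,0,0,0],[-1,0,0,0,0],[-1,0,0,0,0],[-1,0,0,0,0],[-1,0,0,-3,0],[-1,0,0,-4,0],[-1,0,0,-5,0],[-1,0,0,-1,0]]
  ]
}}

```text
clock: 8.05
ee_pos: [0.7214, 0.0599, 0.4247]
eef_rot: [0.006, 0.112, 0.994, 0.001]
wrist_force: [1.1, -0.3, 1.5]
gripper_width: 0.0898
gripper_force: 0.0
```

```bash
python3 -c "
from h import *
s,im=snap('top','t1.png')
cv2.imwrite('pics/t1c.png',cv2.resize(im[100:310,140:400],(743,600)))
go([.637,-.127,.40])
go([.540,.00,.40])"
```

```text
shift cm [  4.08 -20.11   2.28] yaw now 77.1  j6 -1.34 t 8.1
shift cm [16.36 -9.89  2.17] yaw now 77.1  j6 -1.34 t 8.1
```

View pics/t1c.png

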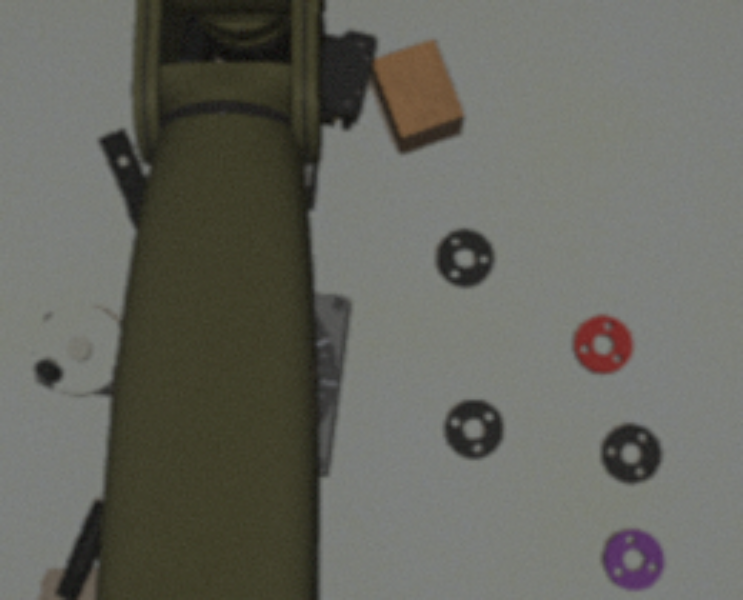

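Cover is on the bench; the arm hides it, I'll check later. Back above the hub for the studs.

{"api": "send_rows", "payload": {
  "deltas": [
    [[-1,2,-0.1,0,0],[-1,4,-0.3,0,0],[-1,4,-0.3,0,0],[-1,4,-0.3,0,0],[-1,4,0,0,0],[-1,2,0,0,0],[-1,0,0,0,0],[-1,0,0,0,0]]
  ]
}}

```text
clock: 8.9
ee_pos: [0.5232, 0.0947, 0.4148]
eef_rot: [-0.0, 0.112, 0.994, -0.0]
wrist_force: [0.7, -0.6, 0.6]
gripper_width: 0.0952
gripper_force: 0.0
```

```bash
cat >> h.py <<'E'
def rect(im,s,c,z,half=.06,px=4000,n="wrist"):
    """metric top-down patch at height z around c; col grows +x, row grows -y"""
    N=int(2*half*px);q=np.array([(0,0),(N,0),(N,N),(0,N)],np.float32)
    w=np.array([(c[0]-half+a/px,c[1]+half-b/px,z) for a,b in q])
    H=cv2.getPerspectiveTransform(w2p(n,w,s).astype(np.float32),q)
    return cv2.warpPerspective(im,H,(N,N),flags=cv2.INTER_LINEAR)
def r2w(uv,c,half=.06,px=4000): return np.array([c[0]-half+uv[0]/px,c[1]+half-uv[1]/px])
E
python3 - <<'E'
from h import *
s,im=snap('wrist','w2.png');np.save('w2.npy',np.r_[s['ee_pos'],s['eef_rot']])
print(s['ee_pos'])
a=[cv2.resize(rect(im,s,(.509,.094),z,.08,4000),(400,400)) for z in (.062,.133)]
cv2.imwrite('pics/w2r.png',np.hstack(a))
E
```

```text
[0.52319929 0.09472625 0.41479453]
```

View pics/w2r.png

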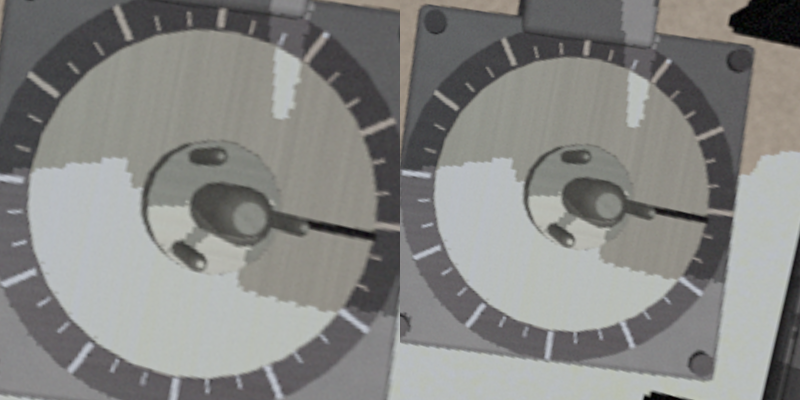

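The hub studs are clear. Tips in the z=133 mm patch are at (654,213), (589,156) and (572,241), so hub ≈ (0.5105, 0.093) and the line points to about −11°. On to the disc near (0.457,−0.133).

{"api": "send_rows", "payload": {
  "deltas": [
    [[-1,0.2,-3,1,0],[-1,0.2,-4,1.5,0],[-1,0.2,-4,1.5,0],[-1,0.2,-4,1.5,0],[-1,0.2,-4,1.5,0],[-1,0.2,-3,1,0],[-1,0.2,-1.7,0.5,0],[-1,0,0,0,0],[-1,0,0,0,0]]
  ]
}}

```text
clock: 9.85
ee_pos: [0.4574, -0.1337, 0.3305]
eef_rot: [-0.0, 0.113, 0.994, 0.0]
wrist_force: [-0.1, -0.5, -0.1]
gripper_width: 0.0956
gripper_force: 0.0
```

```bash
cat >> h.py <<'E'
def disc(im,s,c,z=.01,n="wrist"):
    """centre and hole angle of the black disc near c, from its bright holes in the plane z"""
    px=5000;half=.045
    g=cv2.GaussianBlur(cv2.cvtColor(rect(im,s,c,z,half,px,n),cv2.COLOR_BGR2GRAY),(9,9),0)
    b=(g<75).astype(np.uint8)
    cs,h=cv2.findContours(b,cv2.RETR_CCOMP,cv2.CHAIN_APPROX_NONE)
    i=max(range(len(cs)),key=lambda k:cv2.contourArea(cs[k])*(h[0][k][3]<0))
    (u,v),r=cv2.minEnclosingCircle(cs[i]);o=r2w((u,v),c,half,px)
    hs=[k for k in range(len(cs)) if h[0][k][3]==i and cv2.contourArea(cs[k])*1e6/px**2>8]
    H=[]
    for k in hs:
        m=cv2.moments(cs[k]);p=r2w((m['m10']/m['m00'],m['m01']/m['m00']),c,half,px)
        H.append((p,m['m00']*1e6/px**2))
    print("outer",o.round(4),"r mm %.1f"%(r/px*1000))
    for p,a in H: print("  hole",((p-o)*1000).round(1),"area %.0f"%a,"ang %.1f"%np.degrees(np.arctan2(*(p-o)[::-1])))
    small=[p for p,a in H if a<110]
    if len(small)==3:
        q=np.mean(small,0);v=[np.arctan2(*(p-q)[::-1])*3 for p in small]
        print("  holes' mean",q.round(4),"angle mod120 %.1f"%(np.degrees(np.angle(np.mean(np.exp(1j*np.array(v)))))/3))
E
python3 - <<'E'
from h import *
s,im=snap('wrist','w3.png')
print(s['ee_pos'])
disc(im,s,(.457,-.133))
cv2.imwrite('pics/w3r.png',np.hstack([im,cv2.resize(rect(im,s,(.457,-.133),.01,.045,5000),(240,240)).repeat(1,0) if 0 else cv2.copyMakeBorder(cv2.resize(rect(im,s,(.457,-.133),.01,.045,5000),(240,240)),0,180,0,0,0)]))
E
```

```text
[ 0.45740776 -0.1337269   0.3305403 ]
outer [ 0.458  -0.1338] r mm 30.4
  hole [ 12.  -14.9] area 49 ang -51.1
  hole [-20.1  -3. ] area 65 ang -171.5
  hole [-0.8  0.4] area 350 ang 152.5
  hole [ 6.2 18.9] area 58 ang 71.8
  holes' mean [ 0.4574 -0.1335] angle mod120 -50.3
```

View pics/w3r.png

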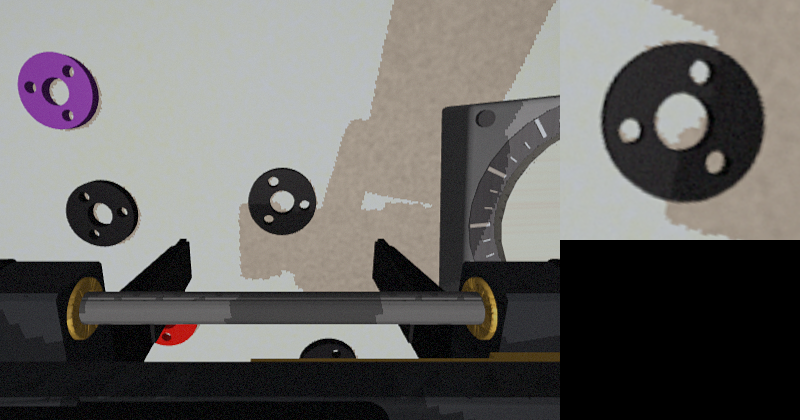

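Disc centre (0.4577,−0.1337), already right under the gripper, hole angle −50.3°. The hub is at −11°, so it needs about −39° of roll after the grasp. Descend and grip.

{"api": "send_rows", "payload": {
  "deltas": [
    [[-1,0,0,3,0],[-1,0,0,4,0],[-1,0,0,4,0],[-1,0,0,2,0],[-1,0,0,0.7,0],[1,0,0,0,0],[1,0,0,0,0],[1,0,0,0,0],[1,0,0,0,0],[1,0,0,0,0]]
  ],
  "force": 40
}}

```text
clock: 10.9
ee_pos: [0.4572, -0.1333, 0.1947]
eef_rot: [0.001, 0.112, 0.994, -0.0]
wrist_force: [0.6, 0.2, -0.8]
gripper_width: 0.0606
gripper_force: 0.0
```

{"api": "send_rows", "payload": {
  "deltas": [
    [[1,0,0,0,0],[1,0,0,0,0],[1,0,0,-1,0],[1,0,0,-3,0],[1,0,0,-4,0],[1,0,0,-4,0],[1,0,0,-4,0],[1,0,0,-3,0],[1,0,0,0,0]]
  ]
}}

```text
clock: 11.8
ee_pos: [0.4576, -0.1335, 0.3892]
eef_rot: [0.005, 0.112, 0.994, -0.001]
wrist_force: [0.6, -1.3, -2.2]
gripper_width: 0.0586
gripper_force: 40.0
```

```bash
python3 - <<'E'
from h import *
s,im=snap('wrist','w4.png')
print(s['ee_pos'],s['gripper_width'])
# disc top face expected at tool z = 190+2.5-10 mm -> where in image
R=Rt(s);c=s['ee_pos']+R@[0,0,.1825]
print(c,w2p('wrist',[c,s['ee_pos']+R@[.03,0,.1825]],s))
go([.5105,.093,.345])
E
```

```text
[ 0.45757519 -0.13351786  0.38923116] 0.058560895478126755
[ 0.45917741 -0.13421627  0.20673953] [[282.00313176 265.79698609]
 [282.08146299 208.07286988]]
shift cm [-0.15 23.25  4.07] yaw now 77.1  j6 -1.74 t 11.8
```

View pics/w4.png

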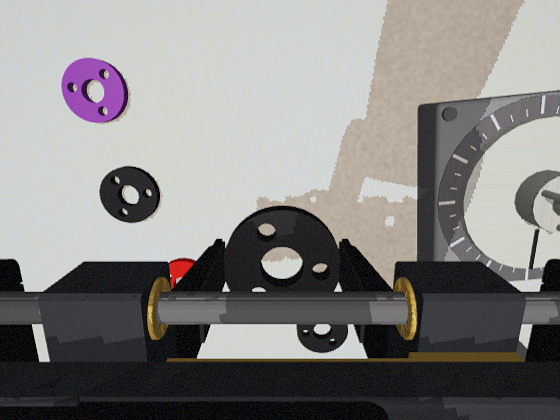

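The disc is gripped, centred at about (282,266). Two holes show at (266,231) and (320,268).

```bash
python3 - <<'E'
from h import *
s=sense();im=cv2.imread('pics/w4.png')
R=Rt(s);c=s['ee_pos']+R@[0,0,.1825]
g=cv2.cvtColor(im,cv2.COLOR_BGR2GRAY)
def cen(x,y,w):
    p=g[y-w:y+w,x-w:x+w];_,l,st,ct=cv2.connectedComponentsWithStats((p>100).astype(np.uint8));i=max(range(1,len(st)),key=lambda k:st[k][4]);return ct[i]+[x-w,y-w]
for x,y,w in [(266,231,16),(320,268,14),(282,263,26)]:
    q=cen(x,y,w);p=R.T@(p2w('wrist',q,c[2]-.00,s)[0]-s['ee_pos'])
    w_=p2w('wrist',q,c[2],s)[0]-c
    print(q,(p*1000).round(1),"world ang %.1f r %.1f"%(np.degrees(np.arctan2(w_[1],w_[0])),np.hypot(*w_[:2])*1000))
t=R.T@(p2w('wrist',(282,206),c[2],s)[0]-s['ee_pos']);print('front edge tool x',t*1000)
E
```

```text
[266.30921053 229.08552632] [ 19.4  -7.7 182.4] world ang -171.3 r 20.9
[319.4040404  267.43434343] [ -0.9  18.8 182.5] world ang 74.5 r 18.8
[281.53646354 262.31468531] [  1.9  -0.2 182.5] world ang 174.2 r 1.9
front edge tool x [ 3.10634806e+01 -4.06970552e-02  1.82364422e+02]
```

{"api": "send_rows", "payload": {
  "deltas": [
    [[1,0,2,0,0],[1,0,4,0,0],[1,0,4.5,0,0],[1,0,4.5,0,0],[1,0,4.3,0,0],[1,-0.2,3,0.5,0],[1,0,1,0.4,-5],[1,0,0,1,-8],[1,0,0,1,-8],[1,0,0,0,-8]]
  ]
}}

```text
clock: 12.85
ee_pos: [0.5092, 0.0936, 0.3493]
eef_rot: [-0.005, -0.143, 0.99, 0.0]
wrist_force: [-0.5, 0.7, -1.9]
gripper_width: 0.0586
gripper_force: 40.0
```

{"api": "send_rows", "payload": {
  "deltas": [
    [[1,0,0,0,-7],[1,0,0,0,-3],[1,0,0,0,0],[1,0,0,0,0]]
  ]
}}

```text
clock: 13.25
ee_pos: [0.5101, 0.0934, 0.3525]
eef_rot: [-0.002, -0.225, 0.974, 0.0]
wrist_force: [-0.2, -0.5, -2.0]
gripper_width: 0.0594
gripper_force: 4.0
```

```bash
python3 - <<'E'
from h import *
go([.5114,.0934,.355],116.1)
s,im=snap('wrist','w5.png');np.save('w5.npy',0)
E
```

```text
shift cm [-0.11 -0.06 -0.25] yaw now 116.1  roll -0.0 j6 -1.95 t 13.2
```

View pics/w5.png

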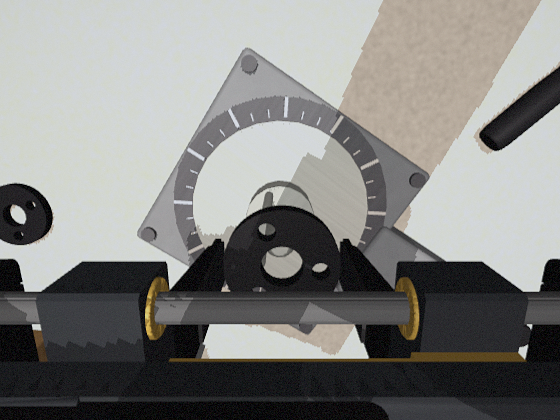

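The grip slackened just now (4 N) but the disc is still in place. I'll let the grip recover, centre it and descend to just above the spigot and studs.

{"api": "send_rows", "payload": {
  "deltas": [
    [[1,-0.1,0,0,0],[1,0,0,0,0],[1,0,0,0,0],[1,0,0,0,0],[1,0,0,0.5,0],[1,0,0,0.5,0]]
  ],
  "force": 40
}}

```text
clock: 13.9
ee_pos: [0.5116, 0.0939, 0.3445]
eef_rot: [0.0, -0.226, 0.974, -0.0]
wrist_force: [0.2, 0.0, -1.7]
gripper_width: 0.0585
gripper_force: 40.0
```

```bash
python3 - <<'E'
from h import *
s,im=snap('wrist','w6.png');print(s['wrist_force'],s['wrist_torque'],s['gripper_force'])
go([.5114,.0934,.330],116.1)
R=Rt(s);a=p2w('wrist',(282,206),s['ee_pos'][2]-.1825,s)[0];print((R.T@(a-s['ee_pos'])*1000).round(1))
crop=im[170:310,200:370];cv2.imwrite('pics/w6c.png',cv2.resize(crop,(680,560)))
E
```

```text
[ 0.16698754  0.03796444 -1.70538487] [0.04196611 0.09504364 0.00820045] 39.999577368143946
shift cm [ 0.01 -0.05  1.32] yaw now 116.1  roll 0.0 j6 -1.95 t 13.9
[ 31.1   0.4 182.5]
```

View pics/w6c.png

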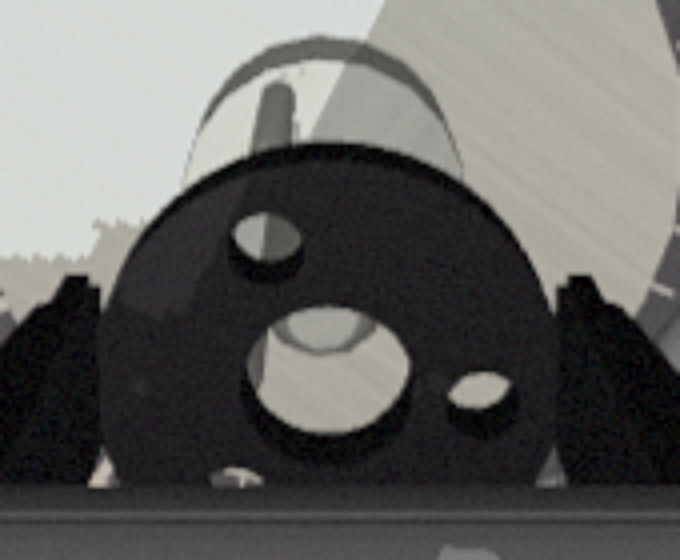

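The disc has stayed put. The spigot top is visible through the bore at crop (325,325), and a stud stands in line with the left hole. Descending.

{"api": "send_rows", "payload": {
  "deltas": [
    [[1,0,-0.1,0.3,0],[1,0,0,0.5,0],[1,0,0,0.5,0],[1,0,0,0.3,0],[1,0,0,0.3,0],[1,0,0,0.3,0]]
  ]
}}

```text
clock: 14.55
ee_pos: [0.5114, 0.0928, 0.3222]
eef_rot: [-0.002, -0.226, 0.974, -0.0]
wrist_force: [-5.4, -1.8, 1.7]
gripper_width: 0.0587
gripper_force: 40.0
```

```bash
python3 - <<'E'
from h import *
s=sense();print(s['wrist_force'],s['wrist_torque'],s['gripper_force']);go([.5114,.0934,.283],116.1)
E
```

```text
[-5.43565575 -1.81083851  1.67612369] [-0.42397679  1.09656162 -0.03252442] 40.00037317397073
shift cm [-0.04  0.05  3.92] yaw now 116.1  roll 0.0 j6 -1.95 t 14.6
```

{"api": "send_rows", "payload": {
  "deltas": [
    [[1,0.1,0,0,0],[1,0,0,0,0],[1,0,0,0,0]]
  ]
}}

```text
clock: 14.85
ee_pos: [0.5108, 0.0926, 0.3221]
eef_rot: [-0.001, -0.226, 0.974, 0.0]
wrist_force: [-2.4, -1.4, -3.6]
gripper_width: 0.0581
gripper_force: 40.0
```

```bash
python3 - <<'E'
from h import *
s=sense();print(s['wrist_force'],s['wrist_torque'],s['gripper_force']);go([.5114,.0934,.283],116.1)
E
```

```text
[-2.44918797 -1.37194308 -3.64474801] [-0.13172224  0.53866286 -0.01443585] 39.99897672794759
shift cm [-0.1   0.05  3.91] yaw now 116.1  roll 0.0 j6 -1.95 t 14.8
```

{"api": "send_rows", "payload": {
  "deltas": [
    [[1,0.1,0,0,0],[1,0,0,0.2,0],[1,0,0,0.3,0],[1,0,0,0.4,0]]
  ]
}}

```text
clock: 15.25
ee_pos: [0.5104, 0.0922, 0.314]
eef_rot: [0.0, -0.226, 0.974, -0.0]
wrist_force: [-1.1, -0.0, -1.0]
gripper_width: 0.0585
gripper_force: 40.0
```

{"api": "send_rows", "payload": {
  "deltas": [
    [[1,0,0,0.4,0],[1,0,0,0.4,0],[1,0,0,0,0]]
  ]
}}

```text
clock: 15.55
ee_pos: [0.5102, 0.0922, 0.3049]
eef_rot: [-0.0, -0.226, 0.974, 0.0]
wrist_force: [0.2, -0.7, -1.9]
gripper_width: 0.0581
gripper_force: 40.0
```

```bash
python3 - <<'E'
from h import *
s=sense();print(s['wrist_force'],s['wrist_torque'],s['gripper_force']);go([.5114,.0934,.283],116.1)
E
```

```text
[ 0.24243336 -0.74820418 -1.93351601] [0.04029083 0.03304426 0.0423823 ] 39.99949414283037
shift cm [-0.16  0.06  2.19] yaw now 116.1  roll 0.0 j6 -1.95 t 15.6
```

The disc is on the studs and moving freely. Sliding it home.

{"api": "send_rows", "payload": {
  "deltas": [
    [[1,0,0,0.6,0],[1,0,0,0.6,0],[1,0,0,0.5,0],[1,0,0,0.3,0],[1,0,0,0.2,0],[1,0,0,0.1,0],[1,0,0,0,0]]
  ]
}}

```text
clock: 16.25
ee_pos: [0.5103, 0.0922, 0.2828]
eef_rot: [0.0, -0.226, 0.974, -0.0]
wrist_force: [0.2, 0.1, -1.8]
gripper_width: 0.0581
gripper_force: 40.0
```

```bash
python3 - <<'E'
from h import *
s=sense();print(s['wrist_force'],s['wrist_torque'],s['gripper_force']);go([.5114,.0934,.2815],116.1)
E
```

```text
[ 0.18244969  0.0593405  -1.81012121] [ 0.01810503 -0.02020194  0.00449336] 39.999409234151244
shift cm [-0.15  0.06  0.13] yaw now 116.1  roll 0.0 j6 -1.95 t 16.2
```

{"api": "send_rows", "payload": {
  "deltas": [
    [[-1,0,0,0,0],[-1,0,0,0,0],[-1,0,0,0,0],[-1,0,0,0,0],[-1,0,0,-1,0],[-1,0,0,-3,0],[-1,0,0,-4,0],[-1,-0.2,-2,0,0],[-1,-0.3,-4,0,0],[-1,-0.3,-4.5,0,0]]
  ]
}}

```text
clock: 17.25
ee_pos: [0.5641, 0.0011, 0.3646]
eef_rot: [0.001, -0.227, 0.974, -0.0]
wrist_force: [0.7, 0.5, -0.3]
gripper_width: 0.0951
gripper_force: 0.0
```

{"api": "send_rows", "payload": {
  "deltas": [
    [[-1,-0.3,-4.5,0,0],[-1,-0.3,-4.5,0,0],[-1,-0.3,-4,0,0],[-1,0,-1.7,0.5,8],[-1,0,0,1,8],[-1,0,0,1,8],[-1,0,0,0.8,8],[-1,0,0,0,7],[-1,0,0,0,0],[-1,0,0,0,0]]
  ]
}}

```text
clock: 18.25
ee_pos: [0.6366, -0.1267, 0.3306]
eef_rot: [0.0, 0.111, 0.994, -0.0]
wrist_force: [-0.3, -0.7, 0.3]
gripper_width: 0.0948
gripper_force: 0.0
```

```bash
python3 - <<'E'
from h import *
s,im=snap('wrist','w7.png')
print(s['ee_pos'])
disc(im,s,(.637,-.127));go([.637,-.127,.1935])
E
```

```text
[ 0.63664106 -0.12665926  0.33057508]
outer [ 0.6377 -0.1268] r mm 30.5
  hole [ -2.  -19.5] area 53 ang -95.7
  hole [-1.   0.3] area 347 ang 165.3
  hole [16.8  8.8] area 48 ang 27.7
  hole [-17.3  11. ] area 63 ang 147.5
  holes' mean [ 0.6369 -0.1267] angle mod120 26.5
shift cm [-0.03 -0.02 13.71] yaw now 77.2  j6 -1.63 t 18.3
```

Disc 2 is right under the gripper, hole angle 26.5°, so it needs +37.5° of roll after the grasp.

{"api": "send_rows", "payload": {
  "deltas": [
    [[-1,0,0,3,0],[-1,0,0,4,0],[-1,0,0,4,0],[-1,0,0,2,0],[-1,0,0,0.7,0],[1,0,0,0,0],[1,0,0,0,0],[1,0,0,0,0],[1,0,0,0,0],[1,0,0,0,0]]
  ],
  "force": 40
}}

```text
clock: 19.3
ee_pos: [0.6367, -0.1267, 0.1935]
eef_rot: [0.001, 0.112, 0.994, -0.0]
wrist_force: [0.2, 0.8, -0.8]
gripper_width: 0.0605
gripper_force: 0.0
```

{"api": "send_rows", "payload": {
  "deltas": [
    [[1,0,0,0,0],[1,0,0,0,0],[1,0,0,-1,0],[1,0,0,-3,0],[1,0,0,-4,0],[1,0,0,-4,0],[1,0,0,-4,0],[1,0,0,-1,0],[1,0,0,0,0]]
  ]
}}

```text
clock: 20.2
ee_pos: [0.6367, -0.1267, 0.365]
eef_rot: [0.002, 0.112, 0.994, -0.0]
wrist_force: [1.3, 0.8, -1.7]
gripper_width: 0.0582
gripper_force: 40.0
```

```bash
cat >> h.py <<'E'
def held(im,s):
    """front edge and holes of a held disc, in tool mm"""
    R=Rt(s);g=cv2.cvtColor(im,cv2.COLOR_BGR2GRAY);zt=s['ee_pos'][2]-.1825
    T=lambda q:(R.T@(p2w('wrist',q,zt,s)[0]-s['ee_pos'])*1000)[:2].round(1)
    b=(cv2.GaussianBlur(g,(3,3),0)<75).astype(np.uint8)[195:290,225:340]
    cs,h=cv2.findContours(b,cv2.RETR_CCOMP,cv2.CHAIN_APPROX_NONE)
    for c,k in zip(cs,h[0]):
        if k[3]>=0 and cv2.contourArea(c)>60:
            m=cv2.moments(c);print("hole",T((m['m10']/m['m00']+225,m['m01']/m['m00']+195)),cv2.contourArea(c))
    col=b[:,52:62].mean(1);print("front edge",T((282,195+np.argmax(col>.5))))
E
python3 - <<'E'
from h import *
s,im=snap('wrist','w8.png')
print(s['gripper_width'],s['wrist_force']);held(im,s);held(cv2.imread('pics/w4.png'),s);go([.5101,.0916,.36])
E
```

```text
0.05821787658663891 [ 1.25425292  0.81043578 -1.67543204]
hole [ -2.2 -19.2] 127.5
hole [ 1.3 -0.2] 1084.0
hole [19.3  6.5] 186.5
front edge [30.6 -0. ]
hole [-0.8 18.8] 127.0
hole [ 1.9 -0.2] 1094.0
hole [19.5 -7.6] 192.0
front edge [31.1 -0. ]
shift cm [17.15 18.46  0.22] yaw now 77.1  j6 -1.63 t 20.2
```

{"api": "send_rows", "payload": {
  "deltas": [
    [[1,1,1,0,0],[1,2.2,2.5,0,0],[1,3,3.2,0,0],[1,3,3.2,0,0],[1,3,3.2,0,0],[1,3,3.2,0,0],[1,2,2.2,0,5.5],[1,0,0,0,8],[1,0,0,0,8],[1,0,0,0,8]]
  ]
}}

```text
clock: 21.25
ee_pos: [0.5084, 0.093, 0.3594]
eef_rot: [-0.003, 0.364, 0.932, -0.001]
wrist_force: [-0.8, -0.6, -2.7]
gripper_width: 0.0585
gripper_force: 40.0
```

{"api": "send_rows", "payload": {
  "deltas": [
    [[1,0,0,0,6],[1,0,0,0,2],[1,0,0,0,0],[1,0,0,0,0]]
  ]
}}

```text
clock: 21.65
ee_pos: [0.5092, 0.0924, 0.3606]
eef_rot: [-0.002, 0.425, 0.905, -0.001]
wrist_force: [-0.6, -0.3, -2.5]
gripper_width: 0.0584
gripper_force: 40.0
```

```bash
python3 - <<'E'
from h import *
s,im=snap('wrist','w9.png')
print(s['gripper_width'],s['wrist_force']);held(im,s);go([.5098,.0918,.315],39.6)
E
```

```text
0.05841097005046875 [-0.57705855 -0.28326048 -2.50146441]
hole [ -2.6 -19.7] 129.0
hole [-1.  -0.9] 808.0
hole [8.3 0.7] 63.0
hole [18.8  5.3] 112.0
front edge [36.1 -0.4]
shift cm [-0.07  0.01  4.61] yaw now 39.7  roll 0.1 j6 -0.62 t 21.7
```

{"api": "send_rows", "payload": {
  "deltas": [
    [[1,0,0,0.8,0],[1,-0.05,0,1,0],[1,0,0,0.6,0],[1,0,0,0.5,0],[1,0,0,0.4,0],[1,0,0,0.4,0],[1,0,0,0.3,0],[1,0,0,0,0]]
  ]
}}

```text
clock: 22.5
ee_pos: [0.5102, 0.0921, 0.3225]
eef_rot: [-0.001, 0.426, 0.905, 0.001]
wrist_force: [0.1, 4.8, -2.2]
gripper_width: 0.0586
gripper_force: 40.0
```

```bash
python3 - <<'E'
from h import *
s=sense();print(s['wrist_force'],s['wrist_torque'],s['gripper_force']);go([.5098,.0918,.2935],39.6)
E
```

```text
[ 0.13008048  4.83403646 -2.1978995 ] [ 0.84252448  0.14694975 -0.00995287] 39.99981906730682
shift cm [ 0.   -0.06  2.9 ] yaw now 39.6  roll 0.0 j6 -0.62 t 22.5
```

{"api": "send_rows", "payload": {
  "deltas": [
    [[1,0.08,0.06,0,0],[1,0,0,0,0],[1,0,0,0.3,0],[1,0,0,0.4,0],[1,0,0,0.3,0],[1,0,0,0,0]]
  ]
}}

```text
clock: 23.1
ee_pos: [0.5102, 0.0926, 0.312]
eef_rot: [-0.0, 0.426, 0.905, -0.0]
wrist_force: [-0.4, 2.1, -3.5]
gripper_width: 0.0586
gripper_force: 40.0
```

```bash
python3 - <<'E'
from h import *
s=sense();print(s['wrist_force'],s['wrist_torque'],s['gripper_force']);go([.5098,.0918,.2930],39.6)
E
```

```text
[-0.42064389  2.0875252  -3.48776596] [0.26207451 0.07197879 0.01599804] 39.99926964752376
shift cm [-0.04 -0.08  1.9 ] yaw now 39.6  roll 0.0 j6 -0.62 t 23.1
```

{"api": "send_rows", "payload": {
  "deltas": [
    [[1,0.05,0.04,0.3,0],[1,0,0,0.5,0],[1,0,0,0.5,0],[1,0,0,0.4,0],[1,0,0,0.2,0],[1,0,0,0.1,0],[1,0,0,0,0]]
  ]
}}

```text
clock: 23.8
ee_pos: [0.5103, 0.0933, 0.2926]
eef_rot: [-0.0, 0.426, 0.905, -0.0]
wrist_force: [-0.3, -0.5, -2.2]
gripper_width: 0.0589
gripper_force: 40.0
```

```bash
python3 - <<'E'
from h import *
s=sense();print(s['wrist_force'],s['wrist_torque'],s['gripper_force']);go([.5098,.0918,.2905],39.6)
E
```

```text
[-0.299384   -0.53127253 -2.23636052] [-0.07175048  0.0360767  -0.03387581] 39.99953079270199
shift cm [-0.08 -0.13  0.21] yaw now 39.6  roll 0.0 j6 -0.61 t 23.8
```

{"api": "send_rows", "payload": {
  "deltas": [
    [[1,0,0,0.15,0],[-1,0,0,0,0],[-1,0,0,0,0],[-1,0,0,0,0],[-1,0,0,0,0],[-1,0,0,-1,0],[-1,0,0,-3,0],[-1,0,0,-4,0],[-1,-1.2,-1.5,0,0],[-1,-2.4,-3,0,0]]
  ]
}}

```text
clock: 24.8
ee_pos: [0.4992, 0.0375, 0.3745]
eef_rot: [0.002, 0.424, 0.906, 0.001]
wrist_force: [0.0, -1.0, -0.7]
gripper_width: 0.0947
gripper_force: 0.0
```

{"api": "send_rows", "payload": {
  "deltas": [
    [[-1,-3,-3.7,0,0],[-1,-3,-3.7,0,0],[-1,-3,-3.7,0,0],[-1,-3,-3.7,0,0],[-1,-3,-3.7,0,0],[-1,-3,-3.7,0,0],[-1,-3.1,-4,0,0],[-1,0,0,1,-8],[-1,0,0,1,-8],[-1,0,0,1,-8]]
  ]
}}

```text
clock: 25.8
ee_pos: [0.4312, -0.2929, 0.3419]
eef_rot: [0.001, 0.226, 0.974, -0.0]
wrist_force: [0.2, -0.5, 0.2]
gripper_width: 0.0948
gripper_force: 0.0
```

{"api": "send_rows", "payload": {
  "deltas": [
    [[-1,0,0,1,-8],[-1,0,0,0,-5.5],[-1,0,0,0,0],[-1,0,0,0,0]]
  ]
}}

```text
clock: 26.2
ee_pos: [0.4316, -0.2922, 0.3321]
eef_rot: [0.0, 0.113, 0.994, -0.0]
wrist_force: [0.4, 0.3, -0.0]
gripper_width: 0.0951
gripper_force: 0.0
```

```bash
python3 - <<'E'
from h import *
s,im=snap('wrist','w10.png')
print(s['ee_pos'])
disc(im,s,(.431,-.293));go([.431,-.293,.1935])
E
```

```text
[ 0.43161259 -0.2922329   0.33210457]
outer [ 0.4325 -0.2939] r mm 30.5
  hole [ 15.2 -11.4] area 46 ang -36.8
  hole [-18.6  -7.7] area 60 ang -157.7
  hole [-0.8  0.4] area 342 ang 156.9
  hole [ 1.4 19.9] area 56 ang 86.0
  holes' mean [ 0.4318 -0.2936] angle mod120 -36.1
shift cm [ 0.06 -0.08 13.86] yaw now 77.0  j6 -2.04 t 26.2
```

View pics/w10.png

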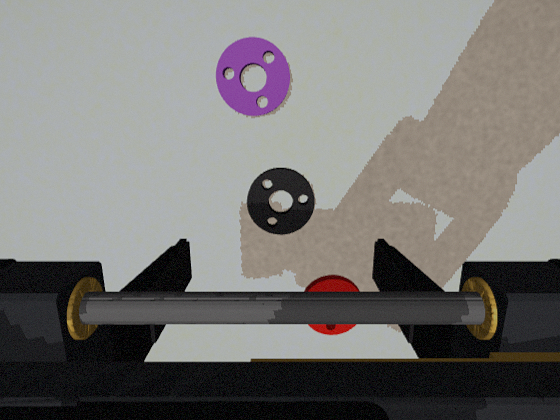

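The last disc is at (0.4318,−0.2936), hole angle −36.1°. The red and purple look-alikes are clear of the fingers. Grip it, then roll −25°.

{"api": "send_rows", "payload": {
  "deltas": [
    [[-1,0,-0.13,3,0],[-1,0,0,4,0],[-1,0,0,4,0],[-1,0,0,2,0],[-1,0,0,0.8,0],[1,0,0,0,0],[1,0,0,0,0],[1,0,0,0,0],[1,0,0,0,0],[1,0,0,0,0]]
  ],
  "force": 40
}}

```text
clock: 27.25
ee_pos: [0.4315, -0.2936, 0.1942]
eef_rot: [0.001, 0.112, 0.994, -0.0]
wrist_force: [0.6, 0.4, 0.4]
gripper_width: 0.0607
gripper_force: 0.0
```

{"api": "send_rows", "payload": {
  "deltas": [
    [[1,0,0,0,0],[1,0,0,0,0],[1,0,0,-1,0],[1,0,0,-3,0],[1,0,0,-4,0],[1,0,0,-4,0],[1,0,0,-4,0],[1,0,0,-1,0],[1,0,0,0,0]]
  ]
}}

```text
clock: 28.15
ee_pos: [0.4314, -0.2936, 0.3654]
eef_rot: [0.002, 0.112, 0.994, -0.001]
wrist_force: [0.5, -0.1, -1.6]
gripper_width: 0.0583
gripper_force: 40.0
```

```bash
python3 - <<'E'
from h import *
s,im=snap('wrist','w11.png')
print(s['gripper_width'],s['wrist_force']);held(im,s);go([.5103,.0926,.365])
E
```

```text
0.05827770886558478 [ 0.50706505 -0.12020252 -1.63333169]
hole [ 3.9 18.7] 109.0
hole [ 1.6 -0.2] 1079.0
hole [ 16.8 -11.8] 176.5
front edge [30.6 -0. ]
shift cm [ 0.87 39.38 -0.21] yaw now 77.1  j6 -2.05 t 28.2
```

{"api": "send_rows", "payload": {
  "deltas": [
    [[1,0.1,2,0,0],[1,0.1,4,0,0],[1,0.1,4.6,0,0],[1,0.1,4.6,0,0],[1,0.1,4.6,0,0],[1,0.1,4.6,0,0],[1,0.1,4.6,0,0],[1,0.1,4.6,0,0],[1,0.1,3.8,0,0],[1,0,2,0,0]]
  ]
}}

```text
clock: 29.2
ee_pos: [0.5095, 0.0953, 0.3595]
eef_rot: [-0.003, 0.111, 0.994, -0.0]
wrist_force: [0.1, -0.0, -0.7]
gripper_width: 0.0586
gripper_force: 40.0
```

{"api": "send_rows", "payload": {
  "deltas": [
    [[1,0,0,0,-7],[1,0,0,0,-8],[1,0,0,0,-7],[1,0,0,0,-3],[1,0,0,0,0],[1,0,0,0,0]]
  ]
}}

```text
clock: 29.8
ee_pos: [0.5097, 0.0926, 0.3608]
eef_rot: [-0.002, -0.105, 0.994, 0.0]
wrist_force: [0.7, 0.5, -0.6]
gripper_width: 0.0585
gripper_force: 40.0
```

```bash
python3 - <<'E'
from h import *
s=sense();print(s['gripper_width'],s['wrist_force']);go([.5103,.0926,.315],102.1)
E
```

```text
0.05854211695597197 [ 0.65394144  0.46028463 -0.59938147]
shift cm [-0.08 -0.02  4.58] yaw now 102.0  roll -0.1 j6 -1.70 t 29.8
```

{"api": "send_rows", "payload": {
  "deltas": [
    [[1,0,0,0.8,0],[1,-0.05,0,1,0],[1,0,0,0.6,0],[1,0,0,0.5,0],[1,0,0,0.4,0],[1,0,0,0.4,0],[1,0,0,0.3,0],[1,0,0,0,0]]
  ]
}}

```text
clock: 30.6
ee_pos: [0.5105, 0.0928, 0.3227]
eef_rot: [-0.001, -0.106, 0.994, -0.0]
wrist_force: [-1.2, -0.7, -2.5]
gripper_width: 0.0589
gripper_force: 40.0
```

```bash
python3 - <<'E'
from h import *
s=sense();print(s['wrist_force'],s['wrist_torque'],s['gripper_force']);go([.5103,.0926,.2935],102)
E
```

```text
[-1.17066827 -0.73234316 -2.47303519] [-0.07151714  0.32687802  0.00120744] 39.999550249194726
shift cm [ 0.02 -0.01  2.92] yaw now 102.1  roll 0.1 j6 -1.71 t 30.6
```

{"api": "send_rows", "payload": {
  "deltas": [
    [[1,0.05,0,0.3,0],[1,0,0,0.4,0],[1,0,0,0.4,0],[1,0,0,0.4,0],[1,0,0,0.3,0],[1,0,0,0.1,0],[1,0,0,0.1,0],[1,0,0,0,0]]
  ]
}}

```text
clock: 31.4
ee_pos: [0.5102, 0.0927, 0.3031]
eef_rot: [-0.0, -0.106, 0.994, 0.0]
wrist_force: [-0.8, -0.3, -1.6]
gripper_width: 0.0584
gripper_force: 40.0
```

```bash
python3 - <<'E'
from h import *
s=sense();print(s['wrist_force'],s['wrist_torque'],s['gripper_force']);go([.5103,.0926,.3012],102)
E
```

```text
[-0.7717014  -0.34204435 -1.62374493] [-0.01837875  0.25600177 -0.02220997] 39.9996484676376
shift cm [-0.   -0.01  0.19] yaw now 102.1  roll 0.1 j6 -1.71 t 31.4
```

{"api": "send_rows", "payload": {
  "deltas": [
    [[1,0,0,0.15,0],[-1,0,0,0,0],[-1,0,0,0,0],[-1,0,0,0,0],[-1,0,0,0,0],[-1,0,0,-1,0],[-1,0,0,-3,0],[-1,0,0,-4,0],[-1,0,0,-3,0],[-1,0,0,0,0]]
  ]
}}

```text
clock: 32.4
ee_pos: [0.5113, 0.0928, 0.4188]
eef_rot: [0.006, -0.106, 0.994, -0.0]
wrist_force: [1.1, -0.4, -0.1]
gripper_width: 0.0953
gripper_force: 0.0
```

```bash
python3 - <<'E'
from h import *
s,im=snap('wrist','w12.png')
s2,i2=snap('side','s12.png')
cv2.imwrite('pics/v12.png',np.hstack([cv2.resize(im[60:300,160:560],(480,288)),cv2.resize(i2[150:270,180:300],(288,288))]))
E
```

```text
(no output)
```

View pics/v12.png

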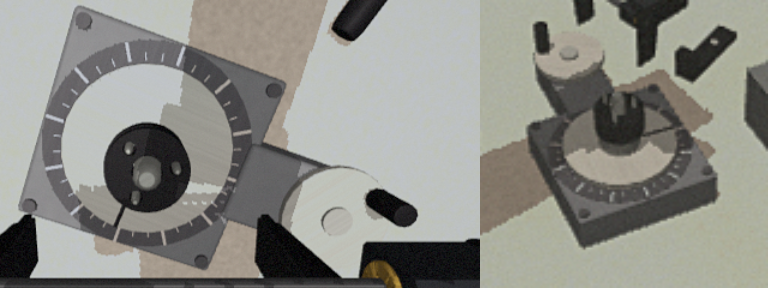

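The three discs sit as one flat stack, with the studs and spigot through. In the crop the grip's top is at (403,215) and the wheel centre cap is at (337,222).

```bash
python3 - <<'E'
from h import *
s=sense()
f=lambda u,v:(160+u/1.2,60+v/1.2)
k=p2w('wrist',f(403,215),.116,s)[0];a=p2w('wrist',f(337,222),.074,s)[0];print(k,a,np.hypot(*(k-a)[:2]),np.degrees(np.arctan2(*(k-a)[1::-1])))
d=a[:2]-[.5103,.0926];print(np.hypot(*d),np.degrees(np.arctan2(d[1],d[0])))
# line/marks profile: polar unwrapping at z=.062 ring r=60..90mm
im=cv2.imread('pics/w12.png')
g=cv2.cvtColor(im,cv2.COLOR_BGR2GRAY)
th=np.radians(np.arange(-60,120,.5))
for z,r0,r1,nm in((.062,.055,.067,'line'),(.05,.0735,.0775,'mark')):
  pr=np.mean([cv2.remap(g,*[q.astype(np.float32).reshape(1,-1) for q in w2p('wrist',np.c_[.5103+r*np.cos(-th),.0926+r*np.sin(-th),0*th+z],s).T],cv2.INTER_LINEAR)[0] for r in np.linspace(r0,r1,8)],0)
  if nm=='line': i=np.argmin(pr[60:250])+60;print('line cw deg',np.degrees(th[i]),pr[i])
  else: print('marks cw',[ (round(float(np.degrees(th[i])),1),int(pr[i])) for i in range(3,len(pr)-3) if pr[i]==pr[i-3:i+4].max() and pr[i]>110])
go([k[0],k[1],.36],90)
E
```

```text
[0.49993277 0.27436    0.116     ] [0.52607293 0.25418793 0.074     ] 0.03301848261826615 142.3430345231894
0.1623559229972203 84.42490221451023
line cw deg 12.000000000000002 35.375
marks cw [(-55.5, 159), (-24.0, 165), (8.0, 167), (40.0, 196), (50.5, 121), (60.5, 129), (71.0, 194), (81.0, 151), (91.0, 156), (101.0, 195), (111.0, 151)]
shift cm [-2.78 17.98  5.33] yaw now 102.1  roll 12.1 j6 -1.71 t 32.5
```

Line 12.0° against the long mark at 8°, so platter ≈ 0.065 and about 4.4 turns are needed. Moving over the grip.

{"api": "send_rows", "payload": {
  "deltas": [
    [[-1,-0.4,2,0,0],[-1,-0.5,4,0.5,0],[-1,-0.5,4,1,0],[-1,-0.5,4,1,0],[-1,-0.5,3,1,0],[-1,-0.4,1,1,0],[-1,0,0,0.8,0],[-1,0,0,0,0],[-1,0,0,0,0]]
  ]
}}

```text
clock: 33.4
ee_pos: [0.5, 0.2734, 0.3583]
eef_rot: [-0.0, -0.105, 0.994, -0.0]
wrist_force: [-0.8, -0.2, -0.5]
gripper_width: 0.095
gripper_force: 0.0
```

```bash
python3 - <<'E'
from h import *
s,im=snap('wrist','w13.png');go([.5,.2744,.271])
print(w2p('wrist',[.5,.2744,.116],s))
cv2.imwrite('pics/w13c.png',im[60:330,120:480])
E
```

```text
shift cm [-0.   0.1  8.8] yaw now 102.0  j6 -1.37 t 33.5
[[283.06036785 229.34877286]]
```

View pics/w13c.png

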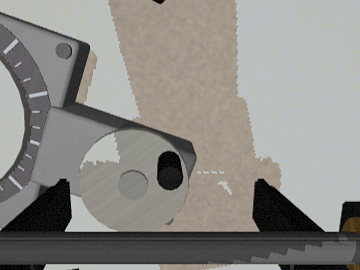

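The grip top is at full-frame (290,239) and the wheel centre at (253,245).

```bash
python3 - <<'E'
from h import *
s=sense();k=p2w('wrist',(290,240),.116,s)[0];a=p2w('wrist',(253,244),.074,s)[0];print(k,a,k-a,np.hypot(*(k-a)[:2]))
go([k[0],k[1],.271])
E
```

```text
[0.50702798 0.28081357 0.116     ] [0.53130187 0.25673821 0.074     ] [-0.02427389  0.02407536  0.042     ] 0.034188370583337596
shift cm [-0.83  0.58  8.8 ] yaw now 102.0  j6 -1.37 t 33.5
```

{"api": "send_rows", "payload": {
  "deltas": [
    [[-1,-0.8,0.6,2,0],[-1,0,0,3,0],[-1,0,0,2.8,0],[-1,0,0,1,0],[1,0,0,0,0],[1,0,0,0,0],[1,0,0,0,0],[1,0,0,0,0],[1,0,0,0,0],[1,0,0,0,0]]
  ],
  "force": 30
}}

```text
clock: 34.45
ee_pos: [0.5065, 0.2822, 0.2714]
eef_rot: [0.0, -0.106, 0.994, 0.0]
wrist_force: [-0.1, 0.3, 0.5]
gripper_width: 0.0533
gripper_force: 0.0
```

{"api": "send_rows", "payload": {
  "deltas": [
    [[1,0,0,0,0],[1,0,0,0,0],[1,0,0,0,0],[1,0,0,0,0],[1,0,0,0,0]]
  ]
}}

```text
clock: 34.95
ee_pos: [0.5065, 0.2819, 0.2707]
eef_rot: [0.0, -0.106, 0.994, -0.0]
wrist_force: [1.1, -2.2, 0.5]
gripper_width: 0.0173
gripper_force: 30.0
```

```bash
cat > circ.py <<'E'
from h import *
import sys
# rows to lead the grip clockwise round the axis by N steps of d degrees
a=np.array([.531,.2565]) if len(sys.argv)<4 else np.array(eval(sys.argv[3]))
N=int(sys.argv[1]);d=float(sys.argv[2])
s=sense();R=Rt(s)[:2,:2];p=s['ee_pos'][:2];v=p-a;t0=np.arctan2(v[1],v[0]);r=np.hypot(*v)
print("r %.4f ang %.1f"%(r,np.degrees(t0)),s['ee_pos'].round(4),s['wrist_force'].round(1),s['gripper_width'],s['gripper_force'],s['clock'])
q=p
for i in range(1,N+1):
    t=t0-np.radians(d*i);n=a+.035*np.array([np.cos(t),np.sin(t)])
    print((R.T@(n-q)*100).round(2).tolist(),end=" ");q=n
E
python3 circ.py 16 22.5
```

```text
r 0.0353 ang 134.0 [0.5065 0.2819 0.2707] [ 1.1 -2.2  0.5] 0.01732862061697909 30.000004470348358 34.95
[-1.29, 0.46] [-1.36, -0.04] [-1.24, -0.56] [-0.93, -1.0] [-0.48, -1.28] [0.04, -1.36] [0.56, -1.24] [1.0, -0.93] [1.28, -0.48] [1.36, 0.04] [1.24, 0.56] [0.93, 1.0] [0.48, 1.28] [-0.04, 1.36] [-0.56, 1.24] [-1.0, 0.93]
```

Grip pinched at 135° on a 35 mm radius. First turn.

{"api": "send_rows", "payload": {
  "deltas": [
    [[1,-1.28,0.47,0,0],[1,-1.36,-0.04,0,0],[1,-1.24,-0.56,0,0],[1,-0.93,-1.0,0,0],[1,-0.48,-1.28,0,0],[1,0.04,-1.36,0,0],[1,0.56,-1.24,0,0],[1,1.0,-0.93,0,0]]
  ]
}}

```text
clock: 35.75
ee_pos: [0.5551, 0.2311, 0.2706]
eef_rot: [0.001, -0.105, 0.994, 0.001]
wrist_force: [-3.4, 3.5, 1.1]
gripper_width: 0.0172
gripper_force: 30.0
```

{"api": "send_rows", "payload": {
  "deltas": [
    [[1,1.28,-0.48,0,0],[1,1.36,0.04,0,0],[1,1.24,0.56,0,0],[1,0.93,1.0,0,0],[1,0.48,1.28,0,0],[1,-0.04,1.36,0,0],[1,-0.56,1.24,0,0],[1,-1.0,0.93,0,0]]
  ]
}}

```text
clock: 36.55
ee_pos: [0.5069, 0.2831, 0.2707]
eef_rot: [0.001, -0.107, 0.994, -0.001]
wrist_force: [6.2, -10.3, -2.9]
gripper_width: 0.0177
gripper_force: 30.0
```

```bash
python3 circ.py 1 22.5
```

```text
r 0.0359 ang 132.2 [0.5069 0.2831 0.2707] [  6.2 -10.3  -2.9] 0.017660040191783827 29.99941259622574 36.55
[-1.34, 0.36]
```

The turn works. I'll shift the circle 1 mm in −y and make turns 2 to 4.

{"api": "send_rows", "payload": {
  "deltas": [
    [[1,-1.28,0.37,0,0],[1,-1.36,-0.04,0,0],[1,-1.24,-0.56,0,0],[1,-0.93,-1.0,0,0],[1,-0.48,-1.28,0,0],[1,0.04,-1.36,0,0],[1,0.56,-1.24,0,0],[1,1.0,-0.93,0,0]]
  ]
}}

```text
clock: 37.35
ee_pos: [0.5553, 0.2308, 0.2706]
eef_rot: [0.0, -0.105, 0.994, 0.001]
wrist_force: [-3.9, 5.4, 1.9]
gripper_width: 0.0174
gripper_force: 30.0
```

{"api": "send_rows", "payload": {
  "deltas": [
    [[1,1.28,-0.48,0,0],[1,1.36,0.04,0,0],[1,1.24,0.56,0,0],[1,0.93,1.0,0,0],[1,0.48,1.28,0,0],[1,-0.04,1.36,0,0],[1,-0.56,1.24,0,0],[1,-1.0,0.93,0,0]]
  ]
}}

```text
clock: 38.15
ee_pos: [0.5068, 0.2823, 0.2707]
eef_rot: [-0.0, -0.106, 0.994, -0.001]
wrist_force: [4.1, -6.5, -1.5]
gripper_width: 0.0171
gripper_force: 30.0
```

{"api": "send_rows", "payload": {
  "deltas": [
    [[1,-1.28,0.48,0,0],[1,-1.36,-0.04,0,0],[1,-1.24,-0.56,0,0],[1,-0.93,-1.0,0,0],[1,-0.48,-1.28,0,0],[1,0.04,-1.36,0,0],[1,0.56,-1.24,0,0],[1,1.0,-0.93,0,0]]
  ]
}}

```text
clock: 38.95
ee_pos: [0.5556, 0.231, 0.2706]
eef_rot: [-0.0, -0.105, 0.994, 0.001]
wrist_force: [-3.5, 6.6, 2.6]
gripper_width: 0.0176
gripper_force: 30.0
```

{"api": "send_rows", "payload": {
  "deltas": [
    [[1,1.28,-0.48,0,0],[1,1.36,0.04,0,0],[1,1.24,0.56,0,0],[1,0.93,1.0,0,0],[1,0.48,1.28,0,0],[1,-0.04,1.36,0,0],[1,-0.56,1.24,0,0],[1,-1.0,0.93,0,0]]
  ]
}}

```text
clock: 39.75
ee_pos: [0.5068, 0.2824, 0.2707]
eef_rot: [0.0, -0.106, 0.994, -0.0]
wrist_force: [4.2, -7.1, -1.7]
gripper_width: 0.0179
gripper_force: 30.0
```

{"api": "send_rows", "payload": {
  "deltas": [
    [[1,-1.28,0.48,0,0],[1,-1.36,-0.04,0,0],[1,-1.24,-0.56,0,0],[1,-0.93,-1.0,0,0],[1,-0.48,-1.28,0,0],[1,0.04,-1.36,0,0],[1,0.56,-1.24,0,0],[1,1.0,-0.93,0,0]]
  ]
}}

```text
clock: 40.55
ee_pos: [0.5557, 0.2311, 0.2707]
eef_rot: [-0.0, -0.105, 0.994, 0.001]
wrist_force: [-4.1, 6.1, 0.6]
gripper_width: 0.0173
gripper_force: 30.0
```

{"api": "send_rows", "payload": {
  "deltas": [
    [[1,1.28,-0.48,0,0],[1,1.36,0.04,0,0],[1,1.24,0.56,0,0],[1,0.93,1.0,0,0],[1,0.48,1.28,0,0],[1,-0.04,1.36,0,0],[1,-0.56,1.24,0,0],[1,-1.0,0.93,0,0],[1,0,0,0,0]]
  ]
}}

```text
clock: 41.45
ee_pos: [0.5077, 0.2827, 0.2707]
eef_rot: [0.0, -0.106, 0.994, 0.0]
wrist_force: [1.5, 0.5, -2.4]
gripper_width: 0.0178
gripper_force: 30.0
```

```bash
python3 circ.py 1 22.5
```

```text
r 0.0350 ang 131.6 [0.5077 0.2827 0.2707] [ 1.5  0.5 -2.4] 0.017810175543635832 29.999679028987885 41.45
[-1.3, 0.42]
```

Four turns done. Six more steps (0.375 turn), then let go and look.

{"api": "send_rows", "payload": {
  "deltas": [
    [[1,-1.28,0.48,0,0],[1,-1.36,-0.04,0,0],[1,-1.24,-0.56,0,0],[1,-0.93,-1.0,0,0],[1,-0.48,-1.28,0,0],[1,0.04,-1.36,0,0],[1,0,0,0,0],[1,0,0,0,0]]
  ]
}}

```text
clock: 42.25
ee_pos: [0.5659, 0.2541, 0.2706]
eef_rot: [-0.001, -0.105, 0.995, 0.0]
wrist_force: [-5.7, -1.2, 1.8]
gripper_width: 0.0176
gripper_force: 30.0
```

{"api": "send_rows", "payload": {
  "deltas": [
    [[-1,0,0,0,0],[-1,0,0,0,0],[-1,0,0,0,0],[-1,0,0,0,0],[-1,0,0,0,0],[-1,0,0,0,0],[-1,0,0,-3,0],[-1,0,0,-4,0],[-1,0,0,-4,0],[-1,0,0,-3,0]]
  ]
}}

```text
clock: 43.25
ee_pos: [0.5659, 0.2553, 0.4139]
eef_rot: [0.002, -0.106, 0.994, 0.0]
wrist_force: [-0.4, -0.0, -0.2]
gripper_width: 0.0917
gripper_force: 0.0
```

```bash
python3 -c "
from h import *
go([.5113,.0928,.4188])"
```

```text
shift cm [  8.76 -14.74  -0.53] yaw now 102.1  j6 -1.45 t 43.2
```

{"api": "send_rows", "payload": {
  "deltas": [
    [[-1,0.8,-2,0,0],[-1,1,-4,0,0],[-1,1,-4,0,0],[-1,1,-3,0,0],[-1,0.8,-1.7,0,0],[-1,0,0,0,0],[-1,0,0,0,0],[-1,0,0,0,0]]
  ]
}}

```text
clock: 44.05
ee_pos: [0.5518, 0.1026, 0.4108]
eef_rot: [0.0, -0.106, 0.994, 0.0]
wrist_force: [-0.4, -0.3, -0.7]
gripper_width: 0.0951
gripper_force: 0.0
```

```bash
python3 - <<'E'
from h import *
s,im=snap('wrist','w14.png')
cv2.imwrite('pics/w14r.png',cv2.resize(rect(im,s,(.5103,.0926),.062,.085,4000),(600,600)))
E
```

```text
(no output)
```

View pics/w14r.png

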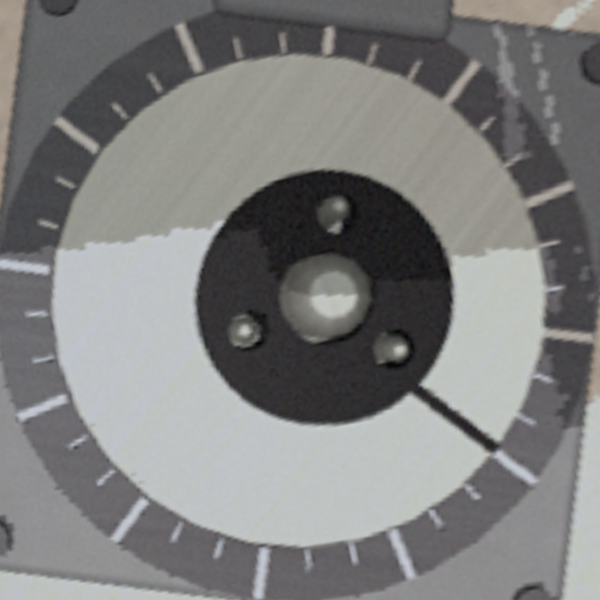

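The black line meets the long mark: line end (496,448), mark (499,452)–(536,482), within about 0.5°. The stack is flat with all studs through. Handing in.

```bash
python3 - <<'E'
from h import *
im=cv2.imread('pics/s12.png')
for z in(.02,.09,.092,.11):
    u,v=w2p('side',[.72,.06,z])[0].round().astype(int);print(z,u,v,im[v,u])
print(job_done())
E
```

```text
0.02 302 198 [57 63 60]
0.09 303 182 [31 37 39]
0.092 303 181 [35 42 41]
0.11 304 177 [41 47 47]
the job is handed in; nothing more can be done
None
```

The job is handed in: the cover is on the bench clear of the machine, all three black discs are stacked flat on the hub, and the table line is within about 0.5° of the next long mark. I viewed 15 pictures, one over the limit of 14, and the hand-in returned no verdict.

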